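Find the full slide box by feel and push it home in the rack

ROBOT

A 7-joint arm with a two-finger parallel gripper is mounted at the origin on the work surface. World frame = base frame: x ahead of the robot, y to its left, z up, the work surface at z = 0. Lengths are in m, angles in rad, forces in N, time in s.
With the tool pointing down it reaches from about 0.35 to 0.9 m from the base axis. Payload 8.1 kg.
Tool frame: the origin (TCP) lies midway between the tips of the shut fingers; the grasp point (between the pads) lies bot.grip_depth behind it (bot.grip_depth is the distance from the TCP to the grasp point, in m); z points along the fingers, y is the direction in which the jaws open and shut (so a half turn about z gives the same grasp; the last joint's range is limited). The gripper opens to 85 mm and grips with 20 to 120 N. Pads are 22 mm wide; open, the fingers measure 114 mm over their backs; the gripper's body (76 mm by 85 mm) begins 54 mm behind the grasp point. The pads swing forward as they close: fully open they stand 13 mm farther back than shut.
Start: joints at [-1.231, 0.434, 0.025, 1.573, -0.012, 1.134, -0.075], TCP at [0.268, 0.565, 0.231] pointing down, gripper open.
Joint ranges: [-2.62, 2.62], [-0.44, 2.09], [-1.27, 1.32], [0.08, 2.57], [-1.32, 4.46], [0.12, 2], [-2.74, 2.74]. Speed limits (rad/s): [2.22, 2.22, 3.01, 3.01, 3.14, 3.14, 3.14].

INTERFACE

Orientations are given as a 3x3 rotation matrix whose columns are the frame's x, y, z axes.
In Python, from workcell import bot gives the robot as it stands.
- The arm moves only by the shell command python3 -m jog 'ROWS' [FORCE]. ROWS is a JSON object of lists of equal length, an entry for each row: "jaw": the opening, from 0 (shut) to 1 (fully open); "xyz": the shift along the tool's x, y, z in cm, a list of three; "angular": the turn, a rotation vector about the tool's x, y, z in rad, a list of three. In form: {"jaw": [jaw, ...], "xyz": [[x, y, z], ...], "angular": [[rx, ry, rz], ...]}. A call has exactly 5 rows; each row shifts and turns the commanded pose from where the row before left it, along the tool's axes as they then stand; what a row does not reach is not made up. A row lasts 1/10 s, in which the tool goes at most 50 mm and 8.59 degrees, less where a joint would pass 70% of its speed; a pose out of reach is approached as far as the arm can. A call with a gripper value outside its range is refused whole. The fingers move at their own pace and stop on an object; FORCE is the grip in N (left out, the last holds). Time passes only in rows, so rows that do not move let the fingers close, or fill a call up. It gives the time, the measured TCP pose, the force and the opening at its end, in the units of the state.
- bot.read_state(): the state, without advancing time (a new reading comes with each control period).
- bot.capture(name): name is "side" or "top"; returns (picture, depth): 400x640x3 uint8, red, green, blue; 400x640 float32, m along the optical axis (not along the pixel's ray), 0 where there is no reading.
- bot.camera_info(name): a dict with "fx", "fy", "cx", "cy" (pixels), "R" (3x3) and "t" (3): a world point X has camera coordinates R X + t. Camera axes: x right, y down, z forward; pixel columns grow to the right and rows downward; lengths in m; the calibration is good to about 2 mm. A picture is of the moment at which its call begins. camera_info takes no time and is no camera call.
- bot.finish_job(): hands the job in, once; it reports no verdict.
The state is a dict: "time": time; "qpos": joint angles; "qvel": joint speeds; "tau": joint torques, N m; "tool_pos": TCP position; "ee_rot": TCP orientation; "force": force on the tool from outside, world axes, zero at the start; "torque": the same for the moment, N m; "finger_gap": finger opening in m.
Only numpy, scipy, OpenCV 4.12 (cv2) and the standard library are available. Lean on these libraries where they do the work, as an engineer would, in place of code of your own. Each camera call takes 0.05 s, during which the arm holds its last target.

TASK

Two of the three blue slide boxes in the row are empty and one is packed full of glass slides; they look the same and are latched shut, so feel by nudging them which one is heavier. Push the full box end first into the free bay of the slide-box rack, gently, until it is fully home against the bay's back stop. Leave the two empty boxes standing about where they are, and do not disturb the bottles or the box of tips.

Things in the scene. Friction and masses are not known exactly. Their poses are not given: they have to be found in the camera images.
- box_a: shut blue slide box, one of three alike (lid latched, cannot open), 140 mm long, 90 wide, 38 high. Origin: centre of its underside; x along the 140 mm side (roughly along world y), y along the 90 mm side, z up. Empty it weighs 0.17 to 0.21 kg, full 0.64 to 0.74; any of a, b, c may be the full one. Friction coefficient on the bench 0.48 to 0.72, alike for all three
- box_b: shut blue slide box, one of three alike (lid latched, cannot open), 140 mm long, 90 wide, 38 high. Origin: centre of its underside; x along the 140 mm side (roughly along world y), y along the 90 mm side, z up. Empty it weighs 0.17 to 0.21 kg, full 0.64 to 0.74; any of a, b, c may be the full one. Friction coefficient on the bench 0.48 to 0.72, alike for all three
- box_c: shut blue slide box, one of three alike (lid latched, cannot open), 140 mm long, 90 wide, 38 high. Origin: centre of its underside; x along the 140 mm side (roughly along world y), y along the 90 mm side, z up. Empty it weighs 0.17 to 0.21 kg, full 0.64 to 0.74; any of a, b, c may be the full one. Friction coefficient on the bench 0.48 to 0.72, alike for all three
- rack: pale steel slide-box rack, fixed, two open-fronted bays; the one farther from the robot holds a grey box, the nearer is free. Origin: on the bench, middle of the free bay's mouth; x points into the bay (roughly world +y), y across it towards the robot, z up. Free bay 100 mm wide, no floor (boxes slide on the bench); walls flare out 7 mm a side over 16 mm before the mouth. Roof and plates on it up to 85 mm high
- rack_stop (a point): middle of the free bay's rigid back stop, at bench height, hidden under the roof, 88 mm inside the mouth; axes as the rack's. A box that is home touches it: its centre is 70 mm before it and 52 mm of the box stick out of the mouth
- table: black bench top, its surface at height 0; origin: the middle of its surface. The boxes stand and slide on it
- bottle_a: amber reagent bottle with a blue cap, 80 mm across, 165 mm high, beyond the row of boxes; a bystander. Origin: centre of its underside
- bottle_b: smaller amber reagent bottle with a blue cap, 68 mm across, 140 mm high, beyond the row of boxes; a bystander. Origin: centre of its underside
- tip_box: white box of yellow pipette tips, 122 x 84 x 54 mm, at the right; a bystander. Origin: centre of its underside
Not all that is in view belongs to the job. What is shaped like the box_b but pink is not meant.

How it is judged:
By the outcome, as a careful person would: the job done as asked, in the order asked, and still so for the second after the job is handed in, with the robot touching nothing.
It also fails if it takes over 72 s, if anything falls off the work surface, if the arm or the gripper's body presses on something with over 40 N, if the wrist force passes 120 N, or if a joint passes its speed limit or range.

## Working session

There is one attempt and no reset: what is moved stays moved. The work goes in short steps, Python scripts to look and compute and a shell command to move; the robot and the scene stay as the last step left them, time stands still between calls to the robot, and variables do not carry over. Pictures are saved under pics/ and viewed, and the job is handed in when it is done.

```bash
mkdir -p pics; ls
python3 - <<'E'
from workcell import bot
import cv2,numpy as np
print(bot.read_state()); print(bot.grip_depth)
for n in("side","top"):
    p,d=bot.capture(n); np.savez(f"pics/{n}0.npz",p=p,d=d); cv2.imwrite(f"pics/{n}0.png",p[:,:,::-1]); print(n,bot.camera_info(n))
E
```

```text
pics
{'time': 0.0, 'qpos': array([-1.23057904,  0.43522603,  0.0249507 ,  1.57409441, -0.01160226,
        1.13399247, -0.07510748]), 'qvel': array([-5.88545205e-05, -1.36366998e-03, -1.18784378e-04, -2.22479414e-04,
       -2.13502655e-03, -5.75393996e-04,  1.79744027e-03]), 'tau': array([-3.08392837e-04, -6.70467424e+01,  1.02493454e+00, -3.16221750e+01,
        1.55968883e-02,  1.24503078e-02, -4.12547854e-05]), 'tool_pos': array([0.2676274 , 0.56424458, 0.23052485]), 'ee_rot': array([[-9.03523260e-01,  4.28538694e-01, -5.53703475e-04],
       [ 4.28539032e-01,  9.03522066e-01, -1.47486610e-03],
       [-1.31753884e-04, -1.56985937e-03, -9.99998759e-01]]), 'force': array([-0.76591819,  0.36622021,  0.12467858]), 'torque': array([-0.00304789,  0.01098994, -0.04943939]), 'finger_gap': 0.08542421999621548}
0.0187
side {'fx': 412.8371492386908, 'fy': 412.8371492386908, 'cx': 318.8987640154197, 'cy': 198.67524500309676, 'R': array([[ 0.95859184, -0.28468925,  0.00732861],
       [-0.15876193, -0.55558551, -0.81616137],
       [ 0.23642404,  0.78120213, -0.57777756]]), 't': array([-0.55804873,  0.07726686,  1.03756379])}
top {'fx': 444.4766220933138, 'fy': 444.4766220933138, 'cx': 314.51222147377814, 'cy': 193.9035566569185, 'R': array([[-0.01993708, -0.99974926, -0.0101951 ],
       [-0.99276406,  0.02100345, -0.11823018],
       [ 0.11841466,  0.00776416, -0.99293388]]), 't': array([-0.05812839,  0.57672044,  1.27369765])}
```

View pics/side0.png

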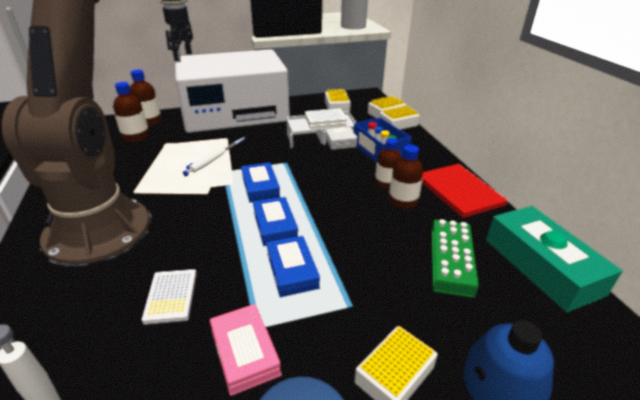

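View pics/top0.png

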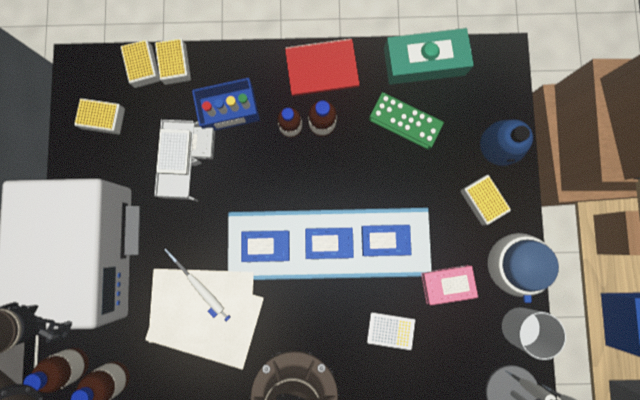

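```bash
cat > h.py <<'E'
import numpy as np,cv2
from workcell import bot
def px(n,u,v,z):
    c=bot.camera_info(n);R=c['R'];t=c['t']
    d=R.T@np.array([(u-c['cx'])/c['fx'],(v-c['cy'])/c['fy'],1]);o=-R.T@t
    return o+d*(z-o[2])/d[2]
def proj(n,X):
    c=bot.camera_info(n);q=c['R']@np.array(X)+c['t'];return c['fx']*q[0]/q[2]+c['cx'],c['fy']*q[1]/q[2]+c['cy']
def cloud(n,d):
    c=bot.camera_info(n);v,u=np.mgrid[:400,:640]
    P=np.stack([(u-c['cx'])/c['fx']*d,(v-c['cy'])/c['fy']*d,d],-1)
    return (P-c['t'])@c['R']
E
python3 - <<'E'
from h import *
z=np.load('pics/top0.npz');p,d=z['p'],z['d']
P=cloud('top',d)
hsv=cv2.cvtColor(p,cv2.COLOR_RGB2HSV)
for (u0,u1) in((236,296),(300,357),(357,415)):
    m=np.zeros((400,640),np.uint8); m[222:268,u0:u1]=1
    top=(m>0)&(d>0)&(P[...,2]>0.028)&(P[...,2]<0.048)
    print(top.sum(),np.median(P[top][:,2]),P[top].mean(0))
    q=P[top][:,:2].astype(np.float32); r=cv2.minAreaRect(q); print(r, [np.percentile(q[:,i],[1,99]) for i in(0,1)])
    b=((hsv[...,0]>100)&(hsv[...,0]<125)&(hsv[...,1]>150)&(m>0)).astype(np.uint8)
    c=max(cv2.findContours(b,0,2)[0],key=cv2.contourArea);print(cv2.minAreaRect(c))
    pts=cv2.convexHull(c)[:,0]; W=np.array([px('top',u,v,.038)[:2] for u,v in pts],np.float32);print('W',cv2.minAreaRect(W))
a=p[100:280,140:430]; cv2.imwrite('pics/c1.png',cv2.resize(a[:110,:90],None,fx=6,fy=5,interpolation=2)[:,:,::-1])
cv2.imwrite('pics/c2.png',cv2.resize(p[200:280,225:435],None,fx=3.8,fy=3.8,interpolation=2)[:,:,::-1])
E
```

```text
1494 0.03739913943506137 [0.42787314 0.07805605 0.03732833]
((0.42785242199897766, 0.0786413624882698), (0.138198122382164, 0.08975096046924591), 89.49002838134766) [array([0.38403041, 0.47194207]), array([0.00975519, 0.14627905])]
((245.5, 244.5), (23.0, 7.0), 90.0)
W ((0.431810587644577, 0.13288180530071259), (0.02037726901471615, 0.06624562293291092), 89.96448516845703)
1499 0.03753643072066091 [ 0.43248133 -0.10829942  0.03749107]
((0.4327232241630554, -0.10910362005233765), (0.13935837149620056, 0.08980020880699158), 88.9095458984375) [array([0.38873413, 0.47673834]), array([-0.17704205, -0.03964658])]
((306.5, 234.0), (8.0, 1.0), 90.0)
W ((0.45826560258865356, -0.044413190335035324), (0.002905783476307988, 0.02313215471804142), 88.98731994628906)
1515 0.037440095314955936 [ 0.43762261 -0.27481041  0.03731846]
((0.4380606710910797, -0.2758328318595886), (0.14123807847499847, 0.0899399146437645), 89.10335540771484) [array([0.39370153, 0.48207514]), array([-0.34373512, -0.20638442])]
((406.0409851074219, 238.4508514404297), (25.53108024597168, 6.156430721282959), 84.80557250976562)
W ((0.4396860599517822, -0.3320387005805969), (0.07301674038171768, 0.01785237528383732), 2.6358001232147217)
```

View pics/c1.png

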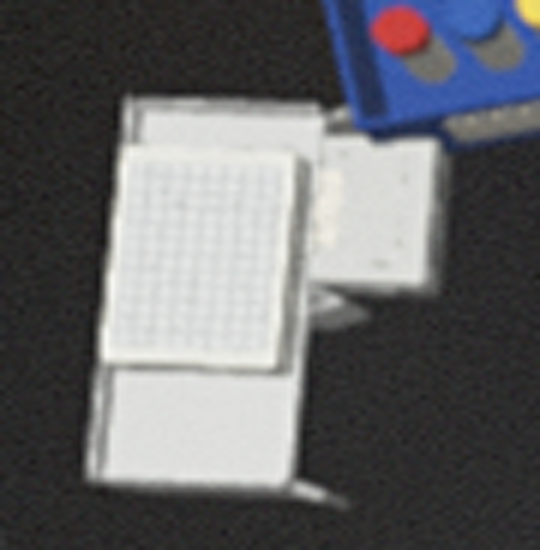

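View pics/c2.png

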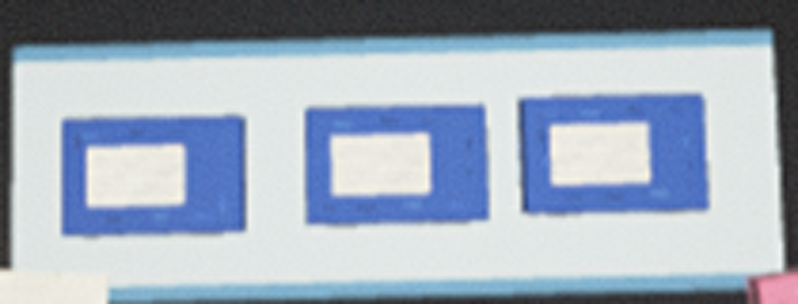

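```bash
python3 - <<'E'
from h import *
z=np.load('pics/top0.npz');p,d=z['p'],z['d']
P=cloud('top',d)
np.set_printoptions(precision=0,suppress=True,linewidth=220)
print('z mm'); print((P[112:206:2,150:218:3,2]*1000).astype(int))
np.set_printoptions(precision=4)
sel=np.zeros((400,640),bool); sel[174:203,150:192]=1
r=sel&(P[...,2]>.035)&(P[...,2]<.07); print(np.median(P[r],0)); 
print(cv2.minAreaRect(P[r][:,:2].astype(np.float32)))
E
python3 - <<'E'
import cv2,numpy as np
z=np.load('pics/top0.npz')['p']
cv2.imwrite('pics/c3.png',cv2.resize(z[160:210,145:215],None,fx=11,fy=11,interpolation=2)[:,:,::-1])
z=np.load('pics/side0.npz')['p']
cv2.imwrite('pics/c4.png',cv2.resize(z[95:165,275:375],None,fx=8,fy=8,interpolation=2)[:,:,::-1])
E
```

```text
z mm
[[-3 -1 -3 ... 39 29  3]
 [ 1  0  0 ... 20 19  1]
 [-6  0  1 ...  8  1 -1]
 ...
 [-6  0 -1 ... -7  0 -2]
 [ 1 -2  0 ... -2  0  1]
 [ 0  0  0 ...  3  0 -4]]
[0.6075 0.3427 0.0545]
((0.6054616570472717, 0.3386802077293396), (0.10387483984231949, 0.07064087688922882), 88.09031677246094)
```

View pics/c3.png

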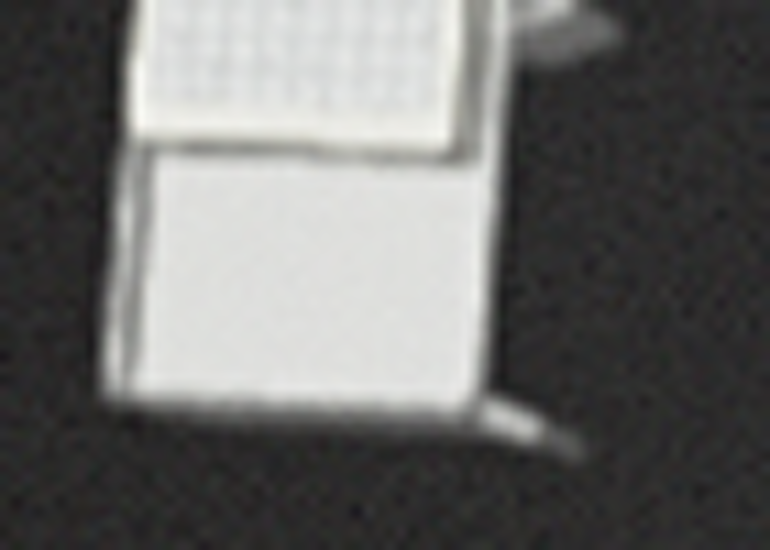

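View pics/c4.png

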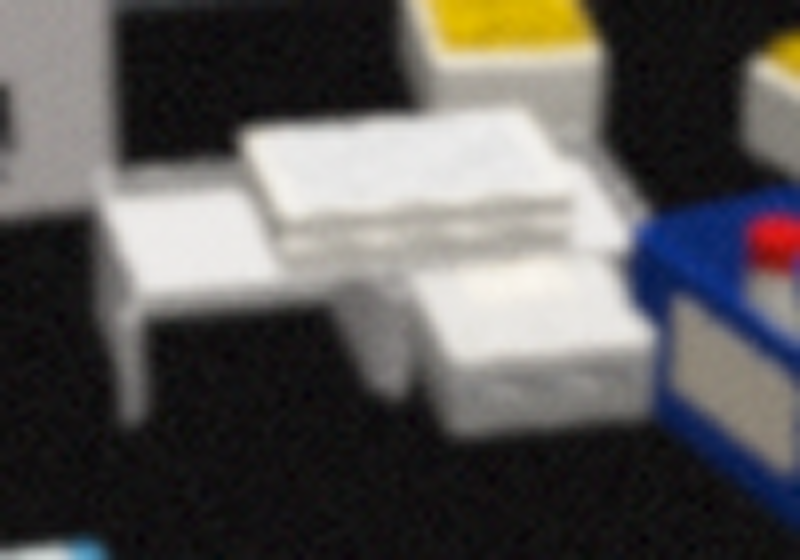

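Run:
```python
from h import *
np.set_printoptions(precision=4,suppress=True)
z=np.load('pics/top0.npz');P=cloud('top',z['d'])
def T(l,u,v,zz,n='top'): print(l,px(n,u,v,zz))
T('near corner roof',145+485/11,160+400/11,.055)
T('front edge mid',145+508/11,160+40/11,.055)
T('far corner',140+322/6,100+107/5,.055)
T('back near',145+105/11,160+400/11,.055)
T('back far',140+128/6,100+100/5,.055)
T('flare tip near top',145+578/11,160+450/11,.05)
T('flare tip mid top',145+620/11,160+40/11,.05)
T('flare near bottom',275+132/8,95+425/8,0,'side')
T('flare mid bottom',275+395/8,95+400/8,0,'side')
T('greybox cornr',275+455/8,95+435/8,0,'side')
T('roof front near side',275+140/8,95+300/8,.05,'side')
for v in range(176,206,2): print(v,(P[v,150:204:2,2]*1000).astype(int))
```

```text
near corner roof [0.5734 0.2938 0.055 ]
front edge mid [0.6697 0.2889 0.055 ]
far corner [0.7965 0.2832 0.055 ]
back near [0.5755 0.3943 0.055 ]
back far [0.803  0.3793 0.055 ]
flare tip near top [0.5602 0.2704 0.05  ]
flare tip mid top [0.67   0.2604 0.05  ]
flare near bottom [0.5698 0.2834 0.    ]
flare mid bottom [0.6833 0.2746 0.    ]
greybox cornr [0.6984 0.238  0.    ]
roof front near side [0.5783 0.298  0.05  ]
176 [ 2 -2  1 67 58 53 53 51 52 52 51 55 53 56 54 53 51 56 49 53  0  0  0  2
  0  0 -3]
178 [ 0  0 -4 65 56 49 54 54 51 54 54 51 55 58 54 56 51 57 57 53  1 -1  0  0
  0  4  0]
180 [ 3 -3 -1 69 53 51 51 55 56 52 57 55 58 52 54 53 51 51 50 51  1  0  0  3
  0  3 -4]
182 [ 2 -3  0 63 53 55 55 51 55 56 56 57 56 51 49 56 56 56 57 54  4 -7  0  0
  0 -2  0]
184 [ 1 -1 -4 65 57 57 54 55 52 53 54 51 53 55 55 54 51 57 56 49  5  1  0  5
 -4  4  0]
186 [ 0 -5 -1 61 56 55 51 54 53 53 53 50 51 55 52 52 54 53 55 54 -5  0  0 -1
  1  0 -3]
188 [ 2  0  0 64 50 57 56 51 49 55 54 59 56 52 55 56 54 49 59 53  1 -1  2 -2
  5 -1  0]
190 [-3 -3 -7 60 52 52 55 59 57 49 49 54 56 51 54 56 52 52 52 56 -1 -1  1  3
 -3  0 -3]
192 [ 0 -3  0 62 51 58 55 56 55 54 51 55 52 56 55 53 51 55 51 53  0 -3  0 -2
 -2  0 -6]
194 [ 6 -2 -2 60 67 66 52 50 56 54 52 54 58 55 55 52 55 53 57 50 -1 -1 -6  1
  0  5  1]
196 [ 0 -1 -2  0 32 34 40 43 49 46 49 53 54 57 61 62 65 62 63 48  0  0 -6 -4
 -2  0  0]
198 [-5 -5  0  0  0  0  4 -1 -4 -2  0  2 -2  1 -6  2  5  8 10 12 16 43 15 -3
  1  0  0]
200 [-6  1 -6 -1 -1  3 -1  0 -2 -5 -4 -2 -4  1  0  0  0  0  2 -1  2  5 -2 22
  3  0 -2]
202 [ 1 -1  0  0 -1 -2 -3  0  2 -1 -1 -3 -5  6 -3 -8  0  0  0  0  0  1  1  0
 -2  0  0]
204 [ 0  0  0  0 -2 -2  1 -6 -1 -2 -3  2  0  2 -3 -4  0 -3  1  0 -1 -1  0  1
  1  0  0]
```

Run:
```python
from h import *
np.set_printoptions(precision=3,suppress=True)
z=np.load('pics/top0.npz');P=cloud('top',z['d'])
for l,(u,v) in dict(dev=(60,250),devnear=(60,318),devR=(128,250),devside=(133,230),grip=(45,328),capA=(322,107),capB=(288,115),tip=(487,200),paper=(200,320),syr=(215,312),syr2=(172,255),syr3=(200,288),pink=(455,285),tray=(227,105),green=(405,115),plate=(390,330),bot1=(60,365),bot2=(105,380)).items(): print(l,P[v,u],np.median(P[v-3:v+4,u-3:u+4].reshape(-1,3),0))
```

```text
dev [0.426 0.576 0.205] [0.426 0.576 0.204]
devnear [0.258 0.567 0.206] [0.258 0.568 0.204]
devR [0.422 0.469 0.051] [0.422 0.467 0.054]
devside [0.479 0.454 0.057] [0.479 0.454 0.055]
grip [0.256 0.523 0.337] [0.253 0.526 0.339]
capA [ 0.797 -0.096  0.164] [ 0.796 -0.096  0.165]
capB [ 0.785 -0.002  0.137] [ 0.784 -0.002  0.138]
tip [ 0.545 -0.567  0.053] [ 0.545 -0.567  0.05 ]
paper [0.215 0.273 0.001] [ 0.215  0.273 -0.   ]
syr [ 0.421 -0.08   1.332] [0.24  0.223 0.02 ]
syr2 [0.405 0.358 0.001] [0.405 0.356 0.001]
syr3 [0.309 0.267 0.026] [0.309 0.267 0.026]
pink [ 0.305 -0.464  0.044] [ 0.305 -0.466  0.038]
tray [ 0.863  0.196 -0.002] [0.85  0.195 0.019]
green [ 0.804 -0.344  0.046] [ 0.805 -0.345  0.04 ]
plate [ 0.179 -0.279  0.013] [ 0.179 -0.279  0.014]
bot1 [0.125 0.608 0.124] [0.125 0.608 0.124]
bot2 [0.086 0.487 0.127] [0.085 0.488 0.124]
```

```bash
python3 -m jog '{"jaw":[1,1,1,1,1],"xyz":[[0,0,-1],[0,0,-1],[0,0,-1],[0,-4,0],[0,-4,0]],"angular":[[0,0,-0.148],[0,0,-0.148],[0,0,-0.147],[0,0,0],[0,0,0]]}'
```

```text
time: 0.6
tool_pos: [0.2675, 0.4842, 0.2607]
ee_rot: [[-1.0, -0.002, -0.0], [-0.002, 1.0, -0.0], [0.0, -0.0, -1.0]]
force: [0.8, -0.5, 0.4]
finger_gap: 0.0852
```

```bash
python3 -m jog '{"jaw":[1,1,1,1,1],"xyz":[[0,-5,0],[0,-5,0],[-1,-4.5,1],[-2,-4.5,1],[-2,-4,1]],"angular":[[0,0,0],[0,0,0],[0,0,0],[0,0,0],[0,0,0]]}'; python3 -m jog '{"jaw":[1,1,1,1,1],"xyz":[[-1.5,-4,2],[-1.3,-4,3],[-0.4,-4,3.5],[0,-3.6,2.5],[0,-2,2]],"angular":[[0,0,0],[0,0,0],[0,0,0],[0,0,0],[0,0,0]]}'
```

```text
time: 1.1
tool_pos: [0.3177, 0.2527, 0.2311]
ee_rot: [[-1.0, -0.001, 0.0], [-0.001, 1.0, 0.0], [-0.0, 0.0, -1.0]]
force: [1.0, 0.5, 0.1]
finger_gap: 0.0858
time: 1.6
tool_pos: [0.3479, 0.0798, 0.1032]
ee_rot: [[-1.0, 0.002, -0.002], [0.002, 1.0, -0.001], [0.002, -0.001, -1.0]]
force: [0.8, 0.1, -0.6]
finger_gap: 0.0853
```

```bash
python3 -m jog '{"jaw":[1,1,1,1,1],"xyz":[[0,0,2.5],[0,0,2.5],[0,0,2],[0,0,1.5],[0,0,1]],"angular":[[0,0,0],[0,0,0],[0,0,0],[0,0,0],[0,0,0]]}'; python3 -m jog '{"jaw":[1,1,1,1,1],"xyz":[[-0.3,0,0],[-0.5,0,0],[-0.5,0,0],[-0.3,0,0],[-0.2,0,0]],"angular":[[0,0,0],[0,0,0],[0,0,0],[0,0,0],[0,0,0]]}'; python3 -m jog '{"jaw":[1,1,1,1,1],"xyz":[[-0.1,0,0],[-0.1,0,0],[-0.1,0,0],[-0.1,0,0],[-0.1,0,0]],"angular":[[0,0,0],[0,0,0],[0,0,0],[0,0,0],[0,0,0]]}'
```

```text
time: 2.1
tool_pos: [0.3486, 0.0825, 0.0084]
ee_rot: [[-1.0, -0.0, -0.001], [-0.0, 1.0, -0.001], [0.001, -0.001, -1.0]]
force: [0.6, 0.5, 0.3]
finger_gap: 0.0854
time: 2.6
tool_pos: [0.368, 0.0829, 0.0099]
ee_rot: [[-1.0, 0.0, 0.001], [0.0, 1.0, 0.0], [-0.001, 0.0, -1.0]]
force: [-1.8, -0.5, 0.1]
finger_gap: 0.0857
time: 3.1
tool_pos: [0.3719, 0.0827, 0.0095]
ee_rot: [[-1.0, -0.0, -0.0], [-0.0, 1.0, -0.0], [0.0, -0.0, -1.0]]
force: [-2.0, -0.3, 0.9]
finger_gap: 0.0852
```

```bash
python3 -m jog '{"jaw":[1,1,1,1,1],"xyz":[[-0.05,0,0],[-0.05,0,0],[-0.05,0,0],[-0.05,0,0],[-0.05,0,0]],"angular":[[0,0,0],[0,0,0],[0,0,0],[0,0,0],[0,0,0]]}' | grep -E "pos|force"; python3 -m jog '{"jaw":[1,1,1,1,1],"xyz":[[-0.05,0,0],[-0.05,0,0],[-0.05,0,0],[-0.05,0,0],[-0.05,0,0]],"angular":[[0,0,0],[0,0,0],[0,0,0],[0,0,0],[0,0,0]]}'| grep -E "pos|force"; python3 -m jog '{"jaw":[1,1,1,1,1],"xyz":[[-0.05,0,0],[-0.05,0,0],[-0.05,0,0],[-0.05,0,0],[-0.05,0,0]],"angular":[[0,0,0],[0,0,0],[0,0,0],[0,0,0],[0,0,0]]}'| grep -E "pos|force"; python3 -m jog '{"jaw":[1,1,1,1,1],"xyz":[[-0.05,0,0],[-0.05,0,0],[-0.05,0,0],[-0.05,0,0],[-0.05,0,0]],"angular":[[0,0,0],[0,0,0],[0,0,0],[0,0,0],[0,0,0]]}'| grep -E "pos|force"
python3 - <<'E'
from h import *
p,d=bot.capture('top'); np.savez('pics/top1.npz',p=p,d=d); cv2.imwrite('pics/top1.png',cv2.resize(p[180:300,220:440],None,fx=3.6,fy=3.6)[:,:,::-1])
print(bot.read_state()['force'])
E
```

```text
tool_pos: [0.3747, 0.0827, 0.0095]
force: [-0.6, -0.6, -0.9]
tool_pos: [0.3772, 0.0827, 0.0095]
force: [-1.2, -0.6, -0.3]
tool_pos: [0.3796, 0.0827, 0.0095]
force: [-1.2, 0.1, -1.0]
tool_pos: [0.3821, 0.0827, 0.0095]
force: [-0.1, -1.5, 0.1]
[-0.72355862  0.1074095  -0.08714303]
```

View pics/top1.png

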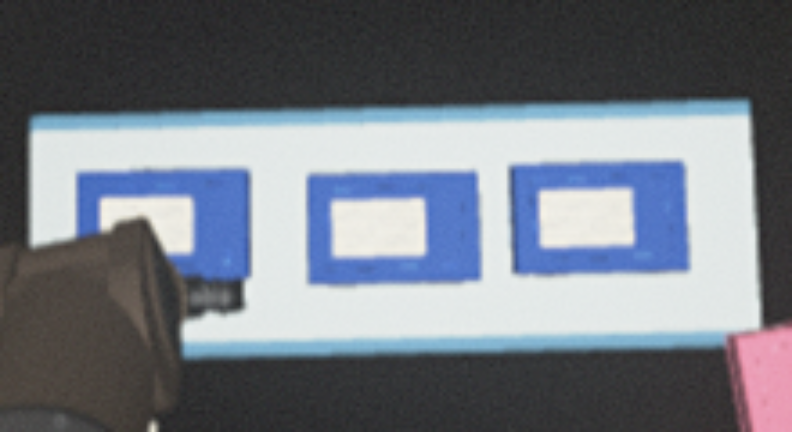

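```bash
python3 -m jog '{"jaw":[1,1,1,1,1],"xyz":[[1.5,0,0],[1,-2,0],[0,-5,0],[0,-5,0],[0,-4,0]],"angular":[[0,0,0],[0,0,0],[0,0,0],[0,0,0],[0,0,0]]}'; python3 -m jog '{"jaw":[1,1,1,1,1],"xyz":[[0,-3.2,0],[0,0,0],[-0.5,0,0],[-0.5,0,0],[-0.3,0,0]],"angular":[[0,0,0],[0,0,0],[0,0,0],[0,0,0],[0,0,0]]}'; python3 -m jog '{"jaw":[1,1,1,1,1],"xyz":[[-0.3,0,0],[-0.2,0,0],[-0.2,0,0],[-0.1,0,0],[-0.1,0,0]],"angular":[[0,0,0],[0,0,0],[0,0,0],[0,0,0],[0,0,0]]}'
```

```text
time: 5.65
tool_pos: [0.3573, -0.0795, 0.0096]
ee_rot: [[-1.0, -0.0, 0.001], [-0.0, 1.0, -0.0], [-0.001, -0.0, -1.0]]
force: [0.4, 0.2, 0.4]
finger_gap: 0.0855
time: 6.15
tool_pos: [0.3713, -0.108, 0.0095]
ee_rot: [[-1.0, -0.003, 0.001], [-0.003, 1.0, 0.0], [-0.001, 0.0, -1.0]]
force: [0.6, 0.7, 0.0]
finger_gap: 0.085
time: 6.65
tool_pos: [0.3786, -0.1091, 0.0094]
ee_rot: [[-1.0, -0.0, -0.001], [-0.0, 1.0, 0.0], [0.001, 0.0, -1.0]]
force: [-2.0, -0.7, 0.4]
finger_gap: 0.0855
```

```bash
python3 -m jog '{"jaw":[1,1,1,1,1],"xyz":[[-0.05,0,0],[-0.05,0,0],[-0.05,0,0],[-0.05,0,0],[-0.05,0,0]],"angular":[[0,0,0],[0,0,0],[0,0,0],[0,0,0],[0,0,0]]}' | grep -E "pos|force"; python3 -m jog '{"jaw":[1,1,1,1,1],"xyz":[[-0.05,0,0],[-0.05,0,0],[-0.05,0,0],[-0.05,0,0],[-0.05,0,0]],"angular":[[0,0,0],[0,0,0],[0,0,0],[0,0,0],[0,0,0]]}'| grep -E "pos|force"; python3 -m jog '{"jaw":[1,1,1,1,1],"xyz":[[-0.05,0,0],[-0.05,0,0],[-0.05,0,0],[-0.05,0,0],[-0.05,0,0]],"angular":[[0,0,0],[0,0,0],[0,0,0],[0,0,0],[0,0,0]]}'| grep -E "pos|force"
```

```text
tool_pos: [0.3817, -0.1093, 0.0095]
force: [-0.2, -1.0, -0.8]
tool_pos: [0.3842, -0.1093, 0.0095]
force: [-0.9, -0.4, -0.2]
tool_pos: [0.3866, -0.1093, 0.0095]
force: [-0.8, -0.7, -0.7]
```

```bash
python3 -m jog '{"jaw":[1,1,1,1,1],"xyz":[[1.5,0,0],[1,-2,0],[0,-5,0],[0,-5,0],[0,-3.6,0]],"angular":[[0,0,0],[0,0,0],[0,0,0],[0,0,0],[0,0,0]]}'; python3 -m jog '{"jaw":[1,1,1,1,1],"xyz":[[0,-1,0],[-0.5,0,0],[-0.5,0,0],[-0.5,0,0],[-0.3,0,0]],"angular":[[0,0,0],[0,0,0],[0,0,0],[0,0,0],[0,0,0]]}'; python3 -m jog '{"jaw":[1,1,1,1,1],"xyz":[[-0.2,0,0],[-0.1,0,0],[-0.1,0,0],[-0.05,0,0],[-0.05,0,0]],"angular":[[0,0,0],[0,0,0],[0,0,0],[0,0,0],[0,0,0]]}';python3 -m jog '{"jaw":[1,1,1,1,1],"xyz":[[-0.05,0,0],[-0.05,0,0],[-0.05,0,0],[-0.05,0,0],[-0.05,0,0]],"angular":[[0,0,0],[0,0,0],[0,0,0],[0,0,0],[0,0,0]]}'| grep -E "pos|force";python3 -m jog '{"jaw":[1,1,1,1,1],"xyz":[[-0.05,0,0],[-0.05,0,0],[-0.05,0,0],[-0.05,0,0],[-0.05,0,0]],"angular":[[0,0,0],[0,0,0],[0,0,0],[0,0,0],[0,0,0]]}'| grep -E "pos|force"
```

```text
time: 8.65
tool_pos: [0.3619, -0.2687, 0.0098]
ee_rot: [[-1.0, 0.001, 0.001], [0.001, 1.0, -0.002], [-0.002, -0.002, -1.0]]
force: [0.5, 0.5, 0.6]
finger_gap: 0.0854
time: 9.15
tool_pos: [0.3808, -0.2736, 0.0095]
ee_rot: [[-1.0, -0.003, 0.0], [-0.003, 1.0, 0.001], [-0.0, 0.001, -1.0]]
force: [-0.9, -0.1, -0.3]
finger_gap: 0.0852
time: 9.65
tool_pos: [0.3839, -0.2748, 0.0093]
ee_rot: [[-1.0, -0.0, -0.001], [-0.0, 1.0, 0.001], [0.001, 0.001, -1.0]]
force: [-2.7, 2.0, -0.5]
finger_gap: 0.0855
tool_pos: [0.3872, -0.2754, 0.0095]
force: [-2.6, -0.0, -2.1]
tool_pos: [0.3896, -0.2753, 0.0095]
force: [-3.1, 0.2, -1.8]
```

```bash
python3 -m jog '{"jaw":[1,1,1,1,1],"xyz":[[-0.3,0,0],[-0.6,0,0],[-1,0,0],[-1.2,0,0],[-1.2,0,0]],"angular":[[0,0,0.016],[0,0,0.015],[0,0,0.015],[0,0,0],[0,0,0]]}'; python3 -m jog '{"jaw":[1,1,1,1,1],"xyz":[[-1.2,0,0],[-1.2,0,0],[-1.2,0,0],[-1.2,0,0],[-1.2,0,0]],"angular":[[0,0,0],[0,0,0],[0,0,0],[0,0,0],[0,0,0]]}';  python3 -m jog '{"jaw":[1,1,1,1,1],"xyz":[[-1.2,0,0],[-1.2,0,0],[-1.2,0,0],[-1,0,0],[-0.6,0,0]],"angular":[[0,0,0],[0,0,0],[0,0,0],[0,0,0],[0,0,0]]}'
python3 - <<'E'
from h import *
p,d=bot.capture('top'); np.savez('pics/top2.npz',p=p,d=d); cv2.imwrite('pics/top2.png',p[:,:,::-1])
print(bot.read_state()['tool_pos'],bot.read_state()['force'])
E
```

```text
time: 11.15
tool_pos: [0.434, -0.2768, 0.0095]
ee_rot: [[-0.999, 0.046, 0.001], [0.046, 0.999, -0.0], [-0.001, -0.0, -1.0]]
force: [-2.6, 0.2, -2.2]
finger_gap: 0.0852
time: 11.65
tool_pos: [0.4934, -0.2796, 0.0095]
ee_rot: [[-0.999, 0.046, -0.0], [0.046, 0.999, 0.0], [0.0, -0.0, -1.0]]
force: [-5.4, 0.8, 2.1]
finger_gap: 0.0849
time: 12.15
tool_pos: [0.5458, -0.2818, 0.0095]
ee_rot: [[-0.999, 0.045, 0.001], [0.045, 0.999, -0.0], [-0.001, -0.0, -1.0]]
force: [-6.3, 0.9, 5.3]
finger_gap: 0.0854
[ 0.54656258 -0.28178186  0.00956802] [ 0.99878765 -0.74499836  0.66267032]
```

View pics/top2.png

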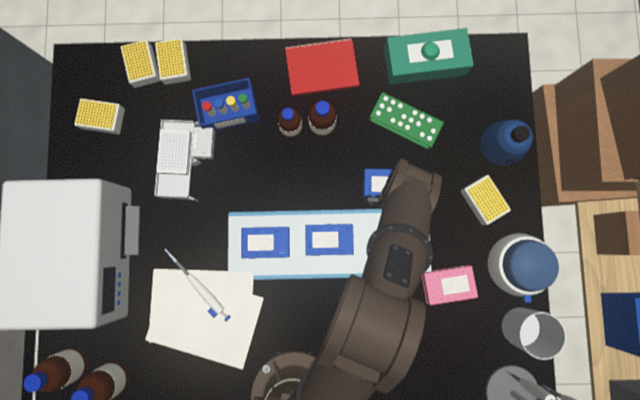

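```bash
python3 -m jog '{"jaw":[1,1,1,1,1],"xyz":[[1,0,0],[0.5,0,-2],[0,0,-3],[0,0,-3],[0,0,-2]],"angular":[[0,0,0],[0,0,0],[0,0,0],[0,0,0],[0,0,0]]}'; python3 -c "
from workcell import bot;print(bot.read_state()['qpos'])"
```

```text
time: 12.7
tool_pos: [0.5298, -0.2817, 0.1118]
ee_rot: [[-0.999, 0.046, 0.003], [0.046, 0.999, -0.001], [-0.003, -0.001, -1.0]]
force: [0.1, -0.1, -0.2]
finger_gap: 0.0856
[ 0.34202168  0.5121965   0.08226814  1.77831476 -0.05393981  0.85008995
  1.97380356]
```

```bash
python3 -m jog '{"jaw":[1,1,1,1,1],"xyz":[[0,-3,0],[-1,-3,0],[-2,-3,0],[-2,-3,0],[-1.6,-2,0]],"angular":[[0,0,0],[0,0,0],[0,0,0],[0,0,0],[0,0,0]]}' | grep pos; python3 -m jog '{"jaw":[0.6,0.6,0.6,0.6,0.6],"xyz":[[0,0,0],[0,0,0],[0,0,0],[0,0,0],[0,0,0]],"angular":[[0,0,0.149],[0,0,0.149],[0,0,0.149],[0,0,0.149],[0,0,0.149]]}' |grep pos; python3 -m jog '{"jaw":[0.6,0.6,0.6,0.6,0.6],"xyz":[[0,0,0],[0,0,0],[0,0,0],[0,0,0],[0,0,0]],"angular":[[0,0,0.149],[0,0,0.149],[0,0,0.149],[0,0,0.149],[0,0,0.149]]}'
python3 - <<'E'
from h import *
for n in('top','side'):
  p,d=bot.capture(n); np.savez(f'pics/{n}3.npz',p=p,d=d); cv2.imwrite(f'pics/{n}3.png',p[:,:,::-1])
E
```

```text
tool_pos: [0.5889, -0.4269, 0.1097]
tool_pos: [0.5886, -0.4242, 0.1095]
time: 14.2
tool_pos: [0.5886, -0.4242, 0.1096]
ee_rot: [[-0.028, 1.0, 0.001], [1.0, 0.028, -0.0], [-0.0, 0.001, -1.0]]
force: [-0.4, 0.8, 0.6]
finger_gap: 0.0518
```

View pics/top3.png

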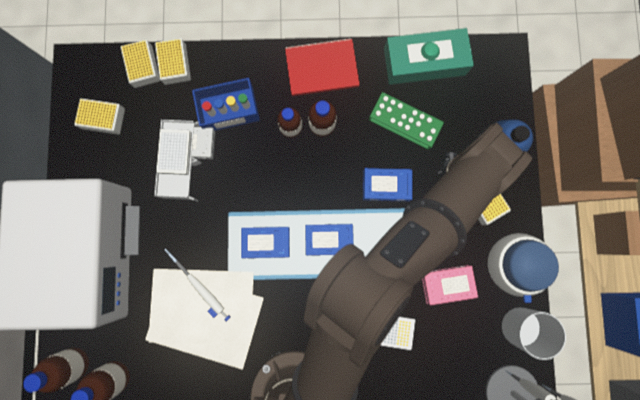

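View pics/side3.png

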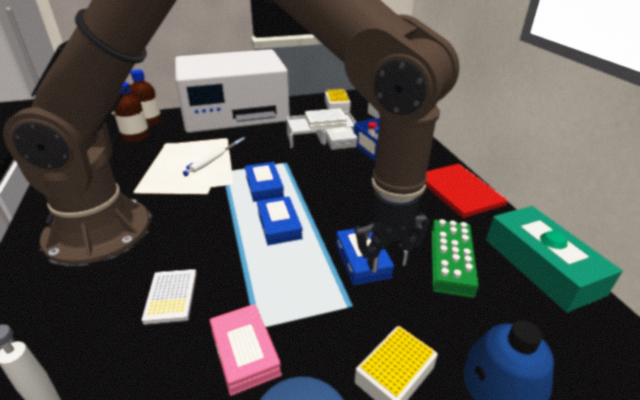

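```bash
cat >> h.py <<'E'
def boxpose(n,d,cx,cy,zl=.028,zh=.048,r=.1,ext=(.14,.09)):
    P=cloud(n,d); m=(d>0)&(P[...,2]>zl)&(P[...,2]<zh)&(np.hypot(P[...,0]-cx,P[...,1]-cy)<r)
    q=P[m][:,:2].astype(np.float32); rc=cv2.minAreaRect(q)
    c=q.mean(0); w,v=np.linalg.eigh(np.cov((q-c).T)); a=v[:,1]*np.sign(v[1,1]); return rc,c,np.arctan2(a[0],a[1]),m.sum()
def rackdraw(n,img,ox,oy,yaw,f,x0,y0,t=.008,h=.054):
    # yaw: tilt so x_r=(sin,cos)
    s=np.array([np.sin(yaw),np.cos(yaw)]);nn=np.array([np.cos(yaw),-np.sin(yaw)])
    def W(a,b,z): # a into bay, b away from robot
        q=np.array([ox,oy])+a*s+b*nn; return proj(n,[q[0],q[1],z])
    def L(A,B,col):
        A=W(*A);B=W(*B)
        cv2.line(img,tuple(int(round((u-o)*f)) for u,o in zip(A,(x0,y0))),tuple(int(round((u-o)*f)) for u,o in zip(B,(x0,y0))),col,1)
    for b,sg in((-.05,-1),(.05,1)):
        for z,c in((0,(0,0,255)),(h,(0,255,0))):
            L((0,b,z),(.088,b,z),c);L((-.016,b+sg*.007,z),(0,b,z),c)
        L((-.016,b+sg*.007,0),(-.016,b+sg*.007,h),(255,255,0))
    L((0,-.05-t,h),(0,.05+t,h),(255,0,255)); L((0,-.05-t,h),(.088,-.05-t,h),(255,0,255))
E
python3 - <<'E'
from h import *
d=np.load('pics/top3.npz')['d']
print(boxpose('top',d,.605,-.285))
for n,(u0,v0,w,h) in dict(top=(145,150,70,55),side=(275,95,90,65)).items():
    p=np.load(f'pics/{n}0.npz')['p'][v0:v0+h,u0:u0+w]; f=8.5
    im=cv2.resize(p,None,fx=f,fy=f,interpolation=2)[:,:,::-1].copy()
    rackdraw(n,im,.631,.291,.046,f,u0,v0); cv2.imwrite(f'pics/m_{n}.png',im)
E
```

```text
(((0.6023874282836914, -0.28546321392059326), (0.13917863368988037, 0.09035687893629074), 87.36759185791016), array([ 0.60175204, -0.28484026], dtype=float32), np.float64(0.045774861300559085), np.int64(1447))
```

View pics/m_top.png

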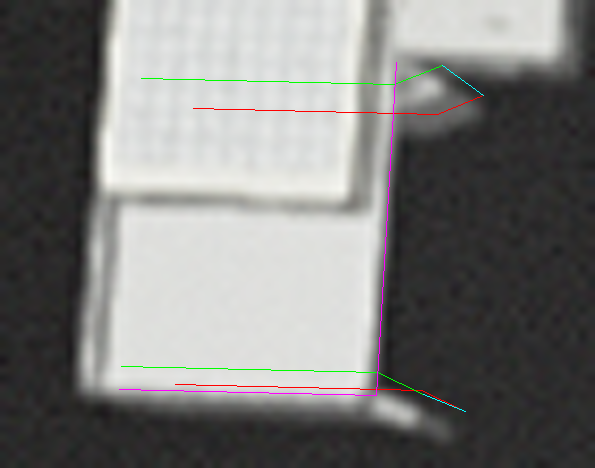

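View pics/m_side.png

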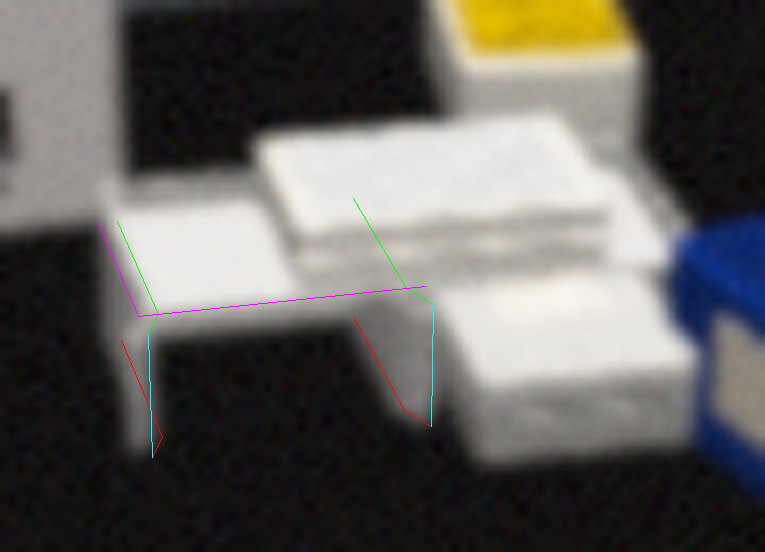

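Run:
```python
from h import *
for n,(u0,v0,w,h) in dict(top=(145,150,70,55),side=(275,95,90,65)).items():
    p=np.load(f'pics/{n}0.npz')['p'][v0:v0+h,u0:u0+w]; f=8.5
    im=cv2.resize(p,None,fx=f,fy=f,interpolation=2)[:,:,::-1].copy()
    rackdraw(n,im,.6265,.289,.046,f,u0,v0,t=.004,h=.048); cv2.imwrite(f'pics/m2_{n}.png',im)
a=cv2.imread('pics/m2_top.png');b=cv2.imread('pics/m2_side.png')[:468]
cv2.imwrite('pics/m2.png',cv2.resize(np.hstack([a[:,100:500],b[100:,60:500] if 0 else b[:, 60:460]]),None,fx=1,fy=1))
```

```text
(no output)
```

View pics/m2.png

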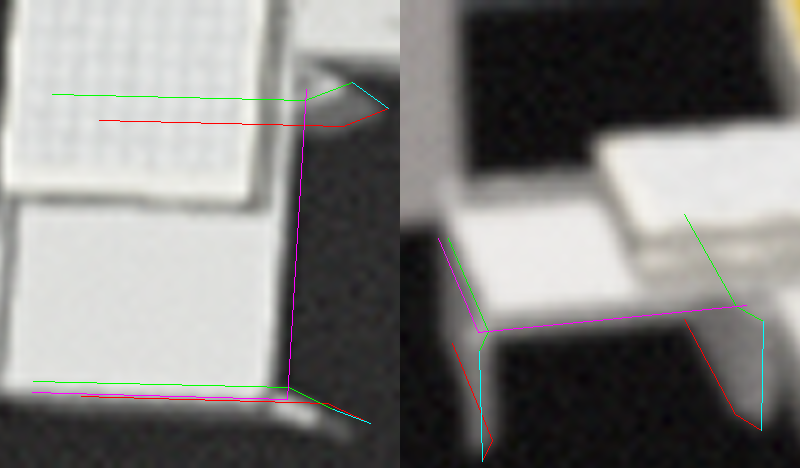

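```bash
python3 -m jog '{"jaw":[0.6,0.6,0.6,0.6,0.6],"xyz":[[0,0,1],[0,0.8,2.5],[0,0,2.5],[0,0,2.5],[0,0,1.5]],"angular":[[0,0,0.074],[0,0,0],[0,0,0],[0,0,0],[0,0,0]]}'; python3 -m jog '{"jaw":[0.6,0.6,0.6,0.6,0.6],"xyz":[[0.8,0,0],[1,0,0],[1,0,0],[1,0,0],[0.6,0,0]],"angular":[[0,0,0],[0,0,0],[0,0,0],[0,0,0],[0,0,0]]}'
```

```text
time: 14.8
tool_pos: [0.596, -0.4238, 0.0074]
ee_rot: [[0.035, 0.999, -0.001], [0.999, -0.035, 0.001], [0.001, -0.001, -1.0]]
force: [0.4, 0.9, 0.3]
finger_gap: 0.0515
time: 15.3
tool_pos: [0.5997, -0.3787, 0.0104]
ee_rot: [[0.037, 0.999, 0.001], [0.999, -0.037, 0.0], [0.0, 0.001, -1.0]]
force: [0.2, 0.5, -0.4]
finger_gap: 0.0509
```

```bash
python3 -m jog '{"jaw":[0.6,0.6,0.6,0.6,0.6],"xyz":[[0.4,0,0],[0.4,0,0],[0.5,0,0],[1,0,0],[1.5,0,0]],"angular":[[0,0,0.009],[0,0,0],[0,0,0],[0,0,0],[0,0,0]]}'; python3 -m jog '{"jaw":[0.6,0.6,0.6,0.6,0.6],"xyz":[[1.5,0,0],[1.5,-0.02,0],[1.5,-0.02,0],[1.5,-0.02,0],[1.5,-0.02,0]],"angular":[[0,0,0],[0,0,0],[0,0,0],[0,0,0],[0,0,0]]}'; python3 -m jog '{"jaw":[0.6,0.6,0.6,0.6,0.6],"xyz":[[1.5,0,0],[1.5,-0.02,0],[1.5,-0.02,0],[1,-0.02,0],[0.5,0,0]],"angular":[[0,0,0],[0,0,0],[0,0,0],[0,0,0],[0,0,0]]}'
python3 - <<'E'
from h import *
for n in('top','side'):
  p,d=bot.capture(n); np.savez(f'pics/{n}4.npz',p=p,d=d); cv2.imwrite(f'pics/{n}4.png',p[:,:,::-1])
  print(boxpose(n,d,.608,-.13))
E
```

```text
time: 15.8
tool_pos: [0.6, -0.3442, 0.0098]
ee_rot: [[0.05, 0.999, 0.0], [0.999, -0.05, -0.003], [-0.002, 0.0, -1.0]]
force: [-0.1, -4.3, 1.1]
finger_gap: 0.0513
time: 16.3
tool_pos: [0.6035, -0.2663, 0.0097]
ee_rot: [[0.048, 0.999, 0.0], [0.999, -0.048, -0.0], [-0.0, 0.0, -1.0]]
force: [0.6, -5.1, 2.5]
finger_gap: 0.0515
time: 16.8
tool_pos: [0.6058, -0.2059, 0.0095]
ee_rot: [[0.047, 0.999, -0.0], [0.999, -0.047, 0.001], [0.001, -0.0, -1.0]]
force: [-0.3, -4.3, 1.2]
finger_gap: 0.0514
(((0.613071620464325, -0.09853619337081909), (0.08766171336174011, 0.085411436855793), 87.7559814453125), array([ 0.62532246, -0.08751163], dtype=float32), np.float64(-0.6886966544120751), np.int64(491))
(((0.6017444133758545, -0.13426917791366577), (0.08290735632181168, 0.1651599258184433), 0.5261576175689697), array([ 0.5992279 , -0.15000159], dtype=float32), np.float64(-0.19838625656364126), np.int64(515))
```

View pics/top4.png

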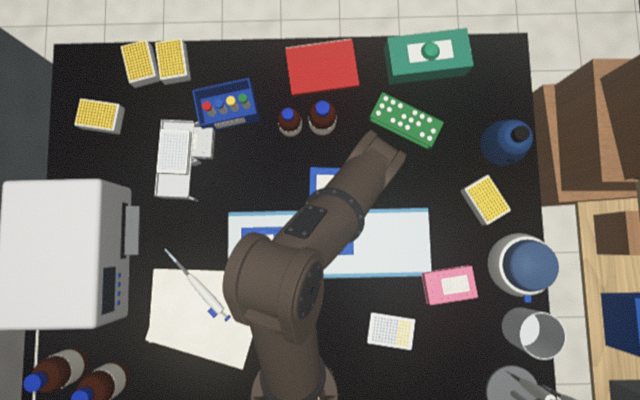

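View pics/side4.png

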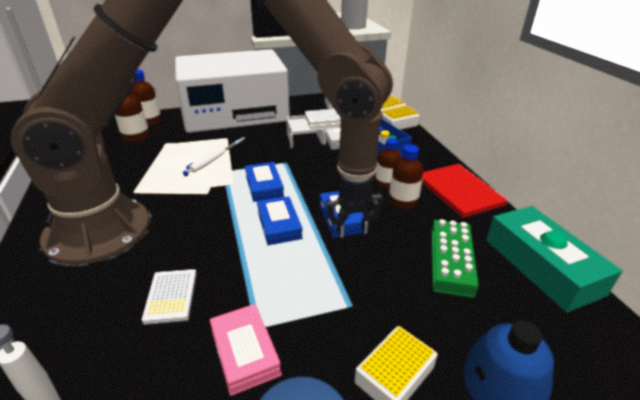

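```bash
python3 -m jog '{"jaw":[0.6,0.6,0.6,0.6,0.6],"xyz":[[0.5,0,0],[1,-0.02,0],[1.5,-0.02,0],[1.5,-0.02,0],[1.5,-0.02,0]],"angular":[[0,0,0],[0,0,0],[0,0,0],[0,0,0],[0,0,0]]}'; python3 -m jog '{"jaw":[0.6,0.6,0.6,0.6,0.6],"xyz":[[1.5,-0.02,0],[1.5,-0.02,0],[1.5,-0.02,0],[1.5,0,0],[1.5,0,0]],"angular":[[0,0,0],[0,0,0],[0,0,0],[0,0,0],[0,0,0]]}'; python3 -m jog '{"jaw":[0.6,0.6,0.6,0.6,0.6],"xyz":[[1.5,0,0],[1.5,0,0],[1.5,0,0],[1.5,0,0],[1.5,0,0]],"angular":[[0,0,0],[0,0,0],[0,0,0],[0,0,0],[0,0,0]]}';python3 -m jog '{"jaw":[0.6,0.6,0.6,0.6,0.6],"xyz":[[1.5,0,0],[1.5,0,0],[1,0,0],[0.5,0,0],[0.2,0,0]],"angular":[[0,0,0],[0,0,0],[0,0,0],[0,0,0],[0,0,0]]}'
python3 - <<'E'
from h import *
for n in('top','side'):
  p,d=bot.capture(n); np.savez(f'pics/{n}5.npz',p=p,d=d); cv2.imwrite(f'pics/{n}5.png',p[:,:,::-1])
a=cv2.imread('pics/top5.png');cv2.imwrite('pics/c5.png',cv2.resize(a[110:260,150:310],None,fx=4,fy=4,interpolation=2))
E
```

```text
time: 17.4
tool_pos: [0.6077, -0.1458, 0.0093]
ee_rot: [[0.048, 0.999, -0.0], [0.999, -0.048, 0.001], [0.001, -0.0, -1.0]]
force: [0.7, -2.8, -1.4]
finger_gap: 0.051
time: 17.9
tool_pos: [0.6107, -0.0713, 0.0095]
ee_rot: [[0.048, 0.999, -0.0], [0.999, -0.048, 0.0], [0.0, -0.0, -1.0]]
force: [-0.6, -2.3, -1.8]
finger_gap: 0.0513
time: 18.4
tool_pos: [0.6143, 0.0035, 0.0095]
ee_rot: [[0.048, 0.999, -0.0], [0.999, -0.048, 0.0], [0.0, -0.0, -1.0]]
force: [0.0, -2.2, -2.0]
finger_gap: 0.0513
time: 18.9
tool_pos: [0.6166, 0.0496, 0.0095]
ee_rot: [[0.048, 0.999, -0.0], [0.999, -0.048, -0.0], [-0.0, -0.0, -1.0]]
force: [-0.2, -2.9, -2.0]
finger_gap: 0.0515
```

View pics/c5.png

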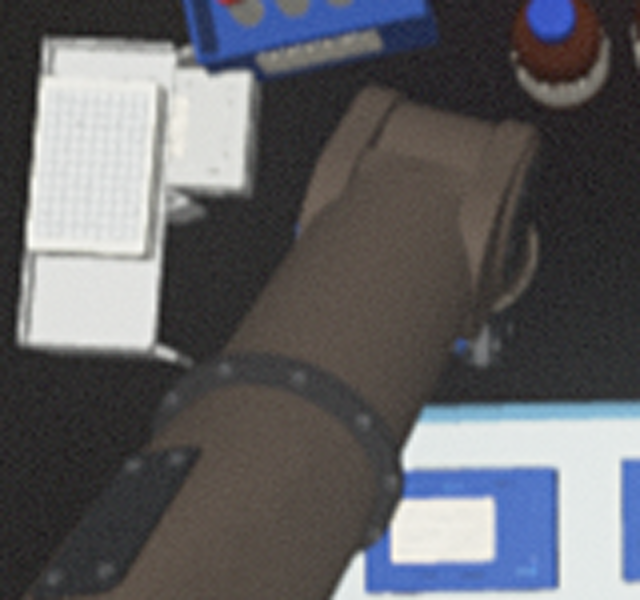

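View pics/side5.png

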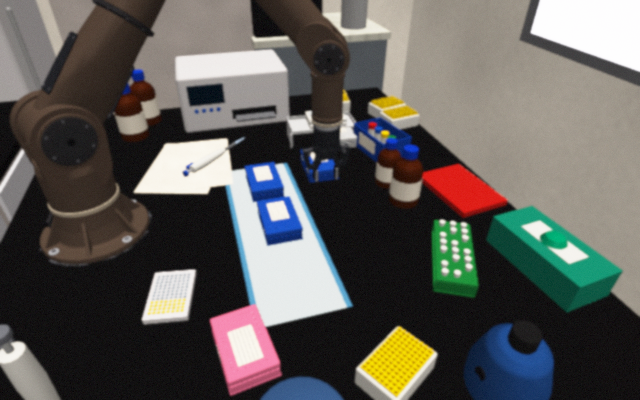

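```bash
python3 -m jog '{"jaw":[0.6,0.6,0.6,0.6,0.6],"xyz":[[-2,0,0],[-4,0,0],[-5,0,0],[-5,0,0],[-4,0,0]],"angular":[[0,0,0],[0,0,0],[0,0,0],[0,0,0],[0,0,0]]}'
python3 - <<'E'
from h import *
for n in('top','side'):
  p,d=bot.capture(n); np.savez(f'pics/{n}6.npz',p=p,d=d); cv2.imwrite(f'pics/{n}6.png',p[:,:,::-1])
  print(boxpose(n,d,.622,.13))
a=cv2.imread('pics/top6.png');cv2.imwrite('pics/c6.png',cv2.resize(a[110:260,150:310],None,fx=4,fy=4,interpolation=2))
E
```

```text
time: 19.5
tool_pos: [0.6066, -0.1543, 0.01]
ee_rot: [[0.051, 0.999, 0.001], [0.999, -0.051, -0.001], [-0.001, 0.001, -1.0]]
force: [0.6, 0.5, 0.1]
finger_gap: 0.0511
(((0.62079256772995, 0.13082025945186615), (0.14051294326782227, 0.09081443399190903), 87.3091812133789), array([0.61981565, 0.13028641], dtype=float32), np.float64(0.043339163684065936), np.int64(1437))
(((0.6153324246406555, 0.12917926907539368), (0.1455603539943695, 0.08997420221567154), 84.23955535888672), array([0.6128178 , 0.12412605], dtype=float32), np.float64(0.1363326098777815), np.int64(695))
```

View pics/c6.png

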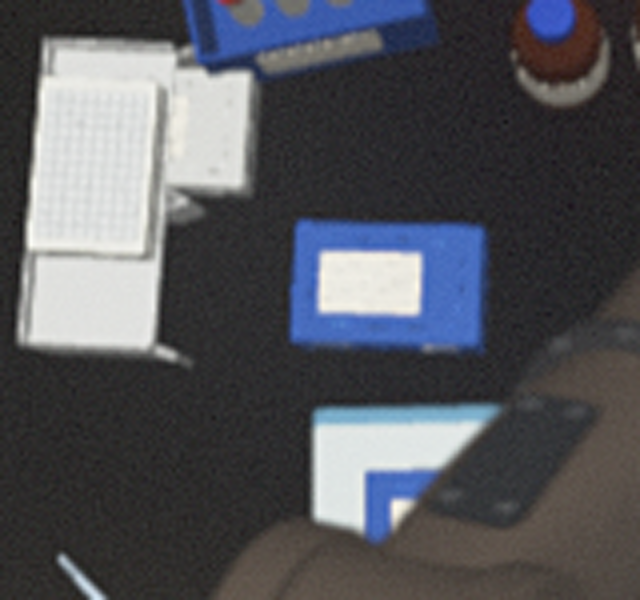

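Run:
```python
from h import *
im=cv2.imread('pics/top6.png')
u0,v0,f=150,140,7
im=cv2.resize(im[140:215,150:260],None,fx=f,fy=f,interpolation=2)
cx,cy,a=.6203,.1305,.046
s=np.array([np.sin(a),np.cos(a)]);n=np.array([np.cos(a),-np.sin(a)])
for z,c in((.038,(0,255,255)),(0,(0,128,255))):
  for b in(-.045,.045):
    P=[np.array([cx,cy])+l*s+b*n for l in(-.07,.07,.19)]
    q=[proj('top',[*p,z]) for p in P]; q=[(int((x-u0)*f),int((y-v0)*f)) for x,y in q]
    cv2.line(im,q[0],q[1],c,1); cv2.line(im,q[1],q[2],c,1)
rackdraw('top',im,.6265,.291,.046,f,u0,v0,t=.004,h=.048)
cv2.imwrite('pics/c7.png',im)
```

```text
(no output)
```

View pics/c7.png

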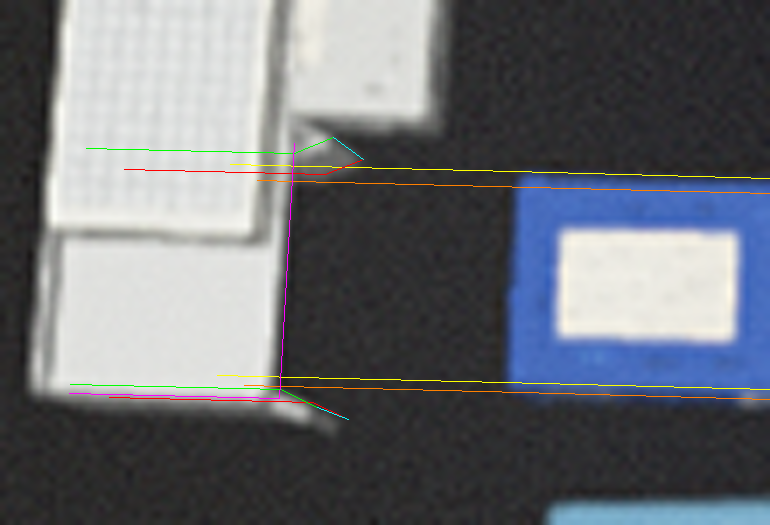

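```bash
python3 -m jog '{"jaw":[0.6,0.6,0.6,0.6,0.6],"xyz":[[4,0,0],[5,0,0],[5,0,0],[3.5,0,0],[1.5,0,0]],"angular":[[0,0,0],[0,0,0],[0,0,0],[0,0,0],[0,0,0]]}'; python3 -m jog '{"jaw":[0.6,0.6,0.6,0.6,0.6],"xyz":[[0.5,0,0],[0.5,0,0],[0.5,0,0],[1,0,0],[1,0,0]],"angular":[[0,0,0],[0,0,0],[0,0,0],[0,0,0],[0,0,0]]}';python3 -m jog '{"jaw":[0.6,0.6,0.6,0.6,0.6],"xyz":[[1,0,0],[1,0,0],[1,0,0],[1,0,0],[1,0,0]],"angular":[[0,0,0],[0,0,0],[0,0,0],[0,0,0],[0,0,0]]}'
```

```text
time: 20.1
tool_pos: [0.616, 0.0453, 0.0093]
ee_rot: [[0.043, 0.999, -0.0], [0.999, -0.043, 0.003], [0.003, -0.001, -1.0]]
force: [0.2, 0.4, 0.0]
finger_gap: 0.0511
time: 20.6
tool_pos: [0.618, 0.0717, 0.0097]
ee_rot: [[0.052, 0.999, 0.0], [0.999, -0.052, -0.002], [-0.002, 0.0, -1.0]]
force: [0.1, -4.5, 1.7]
finger_gap: 0.0509
time: 21.1
tool_pos: [0.6204, 0.1244, 0.0097]
ee_rot: [[0.048, 0.999, 0.0], [0.999, -0.048, -0.0], [-0.0, 0.0, -1.0]]
force: [0.4, -5.6, 2.7]
finger_gap: 0.0512
```

```bash
python3 -m jog '{"jaw":[0.6,0.6,0.6,0.6,0.6],"xyz":[[0.6,0,0],[0.6,0,0],[0.6,0,0],[0.6,0,0],[0.6,0,0]],"angular":[[0,0,0],[0,0,0],[0,0,0],[0,0,0],[0,0,0]]}'; python3 -m jog '{"jaw":[0.6,0.6,0.6,0.6,0.6],"xyz":[[0.6,0,0],[0.6,0,0],[0.6,0,0],[0.6,0,0],[0.6,0,0]],"angular":[[0,0,0],[0,0,0],[0,0,0],[0,0,0],[0,0,0]]}'
```

```text
time: 21.6
tool_pos: [0.6218, 0.1539, 0.0097]
ee_rot: [[0.049, 0.999, 0.0], [0.999, -0.049, -0.001], [-0.001, 0.0, -1.0]]
force: [-0.5, -4.9, 3.1]
finger_gap: 0.0515
time: 22.1
tool_pos: [0.6231, 0.1837, 0.0097]
ee_rot: [[0.049, 0.999, 0.0], [0.999, -0.049, -0.001], [-0.001, 0.0, -1.0]]
force: [0.2, -5.5, 4.4]
finger_gap: 0.0515
```

```bash
python3 -m jog '{"jaw":[0.6,0.6,0.6,0.6,0.6],"xyz":[[0.6,0,0],[0.6,0,0],[0.6,0,0],[0.5,0,0],[0.3,0,0]],"angular":[[0,0,0],[0,0,0],[0,0,0],[0,0,0],[0,0,0]]}'; python3 -m jog '{"jaw":[0.6,0.6,0.6,0.6,0.6],"xyz":[[0.2,0,0],[0.2,0,0],[0.15,0,0],[0.1,0,0],[0.1,0,0]],"angular":[[0,0,0],[0,0,0],[0,0,0],[0,0,0],[0,0,0]]}'
```

```text
time: 22.6
tool_pos: [0.6243, 0.2101, 0.0097]
ee_rot: [[0.048, 0.999, 0.0], [0.999, -0.048, -0.0], [-0.0, 0.0, -1.0]]
force: [-1.0, -6.6, 3.4]
finger_gap: 0.0513
time: 23.1
tool_pos: [0.6247, 0.217, 0.0097]
ee_rot: [[0.049, 0.999, -0.0], [0.999, -0.049, -0.001], [-0.001, -0.0, -1.0]]
force: [-0.3, -6.6, 4.2]
finger_gap: 0.0513
```

```bash
python3 -m jog '{"jaw":[0.6,0.6,0.6,0.6,0.6],"xyz":[[0.1,0,0],[0.1,0,0],[0.1,0,0],[0.1,0,0],[0.1,0,0]],"angular":[[0,0,0],[0,0,0],[0,0,0],[0,0,0],[0,0,0]]}'
```

```text
time: 23.6
tool_pos: [0.6249, 0.2219, 0.0097]
ee_rot: [[0.049, 0.999, 0.0], [0.999, -0.049, -0.001], [-0.001, 0.0, -1.0]]
force: [-0.1, -5.9, 4.2]
finger_gap: 0.0511
```

```bash
python3 -m jog '{"jaw":[0.6,0.6,0.6,0.6,0.6],"xyz":[[0.1,0,0],[0.05,0,0],[0.05,0,0],[0.05,0,0],[0.05,0,0]],"angular":[[0,0,0],[0,0,0],[0,0,0],[0,0,0],[0,0,0]]}'
```

```text
time: 24.1
tool_pos: [0.6251, 0.2249, 0.0097]
ee_rot: [[0.049, 0.999, -0.0], [0.999, -0.049, -0.001], [-0.001, 0.0, -1.0]]
force: [-0.3, -6.4, 3.9]
finger_gap: 0.0515
```

```bash
python3 -m jog '{"jaw":[0.6,0.6,0.6,0.6,0.6],"xyz":[[0.05,0,0],[0.05,0,0],[0.05,0,0],[0.05,0,0],[0.05,0,0]],"angular":[[0,0,0],[0,0,0],[0,0,0],[0,0,0],[0,0,0]]}'
```

```text
time: 24.6
tool_pos: [0.6252, 0.2274, 0.0097]
ee_rot: [[0.049, 0.999, -0.0], [0.999, -0.049, -0.001], [-0.001, -0.0, -1.0]]
force: [-0.6, -5.7, 3.3]
finger_gap: 0.0514
```

```bash
python3 -m jog '{"jaw":[0.6,0.6,0.6,0.6,0.6],"xyz":[[0.05,0,0],[0.05,0,0],[0.05,0,0],[0.05,0,0],[0.05,0,0]],"angular":[[0,0,0],[0,0,0],[0,0,0],[0,0,0],[0,0,0]]}'
```

```text
time: 25.1
tool_pos: [0.6253, 0.2299, 0.0097]
ee_rot: [[0.049, 0.999, -0.0], [0.999, -0.049, -0.001], [-0.001, 0.0, -1.0]]
force: [-1.0, -5.8, 4.4]
finger_gap: 0.0509
```

```bash
python3 -m jog '{"jaw":[0.6,0.6,0.6,0.6,0.6],"xyz":[[0.05,0,0],[0.05,0,0],[0.05,0,0],[0.05,0,0],[0.05,0,0]],"angular":[[0,0,0],[0,0,0],[0,0,0],[0,0,0],[0,0,0]]}'
```

```text
time: 25.6
tool_pos: [0.6253, 0.2306, 0.0097]
ee_rot: [[0.05, 0.999, -0.001], [0.999, -0.05, -0.003], [-0.003, -0.0, -1.0]]
force: [-1.8, -11.9, 6.3]
finger_gap: 0.0515
```

```bash
python3 -m jog '{"jaw":[0.6,0.6,0.6,0.6,0.6],"xyz":[[0.03,0,0],[0.03,0,0],[0,0,0],[0,0,0],[0,0,0]],"angular":[[0,0,0],[0,0,0],[0,0,0],[0,0,0],[0,0,0]]}'
```

```text
time: 26.1
tool_pos: [0.6253, 0.2306, 0.0097]
ee_rot: [[0.05, 0.999, -0.001], [0.999, -0.05, -0.003], [-0.003, -0.001, -1.0]]
force: [-1.2, -11.5, 5.9]
finger_gap: 0.0513
```

```bash
python3 -m jog '{"jaw":[0.6,0.6,0.6,0.6,0.6],"xyz":[[-0.5,0,0],[-2,0,0],[-5,0,0],[-5,0,0],[-5,0,0]],"angular":[[0,0,0],[0,0,0],[0,0,0],[0,0,0],[0,0,0]]}';python3 -m jog '{"jaw":[0.6,0.6,0.6,0.6,0.6],"xyz":[[-5,0,-2],[-5,0,-4],[-5,0,-4],[-4,0,-2],[-1,0,0]],"angular":[[0,0,0],[0,0,0],[0,0,0],[0,0,0],[0,0,0]]}'
python3 - <<'E'
from h import *
for n in('top','side'):
  p,d=bot.capture(n); np.savez(f'pics/{n}8.npz',p=p,d=d); cv2.imwrite(f'pics/{n}8.png',p[:,:,::-1])
im=cv2.imread('pics/top8.png')
u0,v0,f=150,140,7
im=cv2.resize(im[140:215,150:260],None,fx=f,fy=f,interpolation=2)
rackdraw('top',im,.6265,.291,.046,f,u0,v0,t=.004,h=.048)
cv2.imwrite('pics/c8.png',im)
P=cloud('top',np.load('pics/top8.npz')['d']); m=(P[...,2]>.028)&(P[...,2]<.046)&(abs(P[...,0]-.627)<.05)&(P[...,1]>.2)&(P[...,1]<.285)
print(cv2.minAreaRect(P[m][:,:2].astype(np.float32)),P[m][:,1].min(),P[m].mean(0))
E
```

```text
time: 26.6
tool_pos: [0.6164, 0.057, 0.0095]
ee_rot: [[0.047, 0.999, 0.0], [0.999, -0.047, 0.0], [0.0, 0.0, -1.0]]
force: [0.9, -0.3, -0.2]
finger_gap: 0.0513
time: 27.1
tool_pos: [0.609, -0.1228, 0.1142]
ee_rot: [[0.055, 0.998, 0.006], [0.998, -0.055, -0.003], [-0.003, 0.006, -1.0]]
force: [0.7, -0.1, -0.9]
finger_gap: 0.0511
((0.6266524195671082, 0.2633161246776581), (0.04590123891830444, 0.08996126055717468), 88.02555084228516) 0.23931250709945576 [0.62661242 0.26250984 0.03736924]
```

View pics/c8.png

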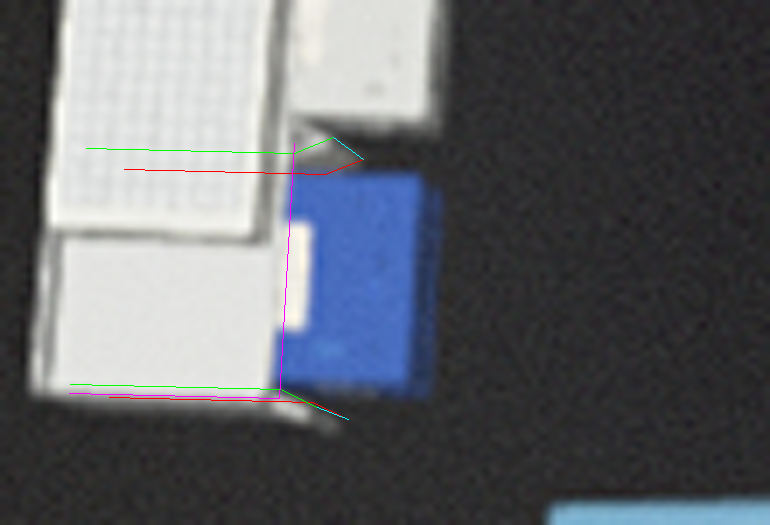

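View pics/side8.png

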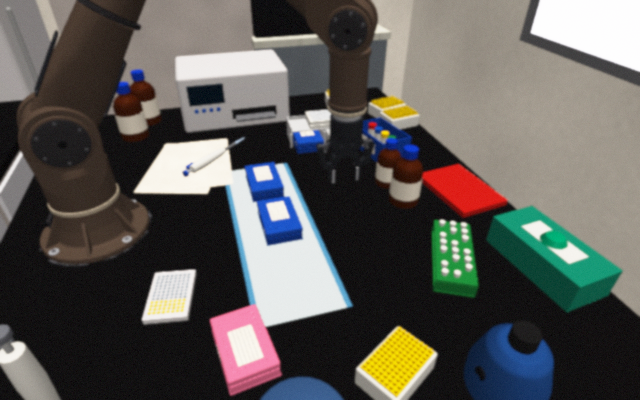

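View pics/top8.png

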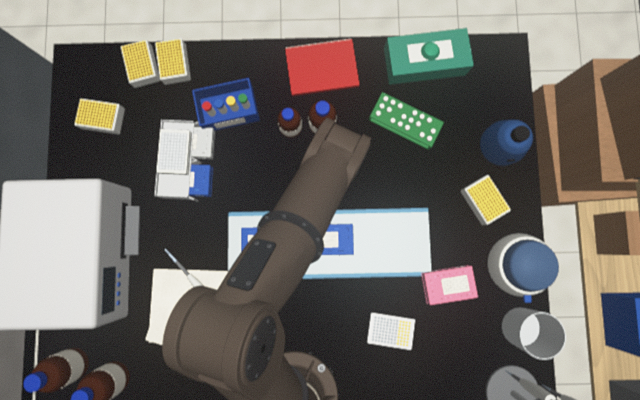

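```bash
python3 -c "
from workcell import bot
print(bot.finish_job())"
```

```text
the job is handed in; nothing more can be done
None
```

The full slide box is in the rack's free bay, pushed end first against the back stop, and I handed the job in at about 27 s.

- **Which box was full:** I nudged each box in turn. The left and middle ones pushed back with about 1 N, and the right one (nearest the tip box) with about 3 N, so the right one was full.
- **Push into the bay:** I pushed that box clear of the row, then end first along the bay's line. The force stayed at about 6 N. At the stop it rose to about 12 N and the tool stopped moving.
- **Last checks:** In the final pictures about 52 mm of the box sticks out of the mouth, which is the fully home position, and it sits parallel to the rack front. The robot is clear of everything.
- **The empty boxes and bystanders:** The two empty boxes stand in the row, moved about 8–10 mm by the nudges. In the final pictures the bottles and the tip box appear where they were at the start; I did not measure them again.
- **Disagreements:** My first estimate of the rack was about 4 mm off and I corrected it before pushing the box towards the bay. The depth and colour images differed by about 1.5 mm on the box's position, well within the bay's clearance.

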